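# Check the folding brace of an instrument case

## Task

Check that the folding brace of the plywood case works: raise the lid by its bar until the brace locks, let it down onto the locked brace and let go so that it stands by itself. Then lift the lid slightly to take the load off, pull the brace's knee pin towards you so that the brace folds without forcing it, and close the lid fully and gently by hand. Leave the other things on the bench where they are.

Things in the scene. Friction and masses are not known exactly. Their poses are not given: they have to be found in the camera images.
- lid_hinge (a point): middle of the lid's hinge axis, at the far top edge of the plywood case, 116 mm above the table. The case, fixed, 180 mm deep, 240 wide, 110 high, lies under and in front of it. Axes: x level, from the case's front (robot side) to its back; y along the hinge, to the side with the brace; z up. Stiff friction hinge: the lid stays where it is left; moving it takes 4 to 12 N at its bar
- bar_mid (a point): middle of the steel handle bar on the lid: 12 mm diameter, parallel to the hinge, 225 mm from the hinge axis in the lid's plane, 45 mm beyond the lid's front edge, 88 mm free between its two posts. The lid is 178 x 240 x 12 mm, about 0.6 kg. Its axes turn with the lid
- brace_foot (a point): lower pivot of the steel folding brace (lid stay), outside the case's +y side: 90 mm in front of the hinge axis, 30 mm below it, at y = +126 mm of lid_hinge. The lower link, 68 mm long, runs from here to the knee; the upper link, 68 mm, from the knee to a pivot on the lid's side edge, 100 mm from the hinge axis
- knee_pin (a point): grip point on the steel pin that sticks out sideways (+y, parallel to the hinge) from the brace's knee: 12 mm diameter, free over 60 mm, with a 20 mm button at its end; at y = +168 mm of lid_hinge. Folding takes it round the brace foot towards the case's front (-x of lid_hinge), then down; locking takes it the other way
- lid (a joint): lid angle, rad: 0 closed (as it starts), 1.22 highest (brace straight: a hard stop), 1.15 resting on the locked brace. The knee passes through straight only when the lid is right up at the stop: a light spring then tips it to the locking side, and letting the lid down 17 mm at the bar seats it on the locked brace
- brace_knee (a joint): knee angle, rad: 0 folded (lid closed), 2.67 straight, 3.20 locked (bent 30 degrees back past straight). To unlock, lift the lid to the stop; it stays there, the knee at 2.7 to 2.9; then 1 to 10 N brings the pin towards the robot; below 2.55 the lid can go down. Without the lift the knee takes over 15 N, which strains it; so does pressing the lid up or down on the brace with 30 N
- tin: bystander: aluminium can, 44 mm across, 70 mm tall; origin at the middle of its underside
- driver: bystander: screwdriver with black handle, 160 mm long, lying flat
- yellow_bin: bystander: small yellow open bin, 110 x 80 x 40 mm; origin at the middle of its underside
- glue_jar: bystander: glass jar with white cap, 50 mm across, 60 mm tall; origin at the middle of its underside
- spanner: bystander: steel spanner, 150 mm long, lying flat
- spool: bystander: brass spool, 48 mm across, 42 mm tall; origin at the middle of its underside
- hinge_box: bystander: flat cardboard box, 70 x 110 x 30 mm; origin at the middle of its underside

How it is judged:
By the outcome, as a careful person would: the job done as asked, in the order asked, and still so for the second after the job is handed in, with the robot touching nothing.
It also fails if it takes over 72 s, if anything falls off the work surface, if the arm or the gripper's body presses on something with over 40 N, if the wrist force passes 120 N, or if a joint passes its speed limit or range.

## Robot

A 7-joint arm with a two-finger parallel gripper is mounted at the origin on the work surface. World frame = base frame: x ahead of the robot, y to its left, z up, the work surface at z = 0. Lengths are in m, angles in rad, forces in N, time in s.
With the tool pointing down it reaches from about 0.4 to 0.875 m from the base axis. Payload 6.5 kg.
Tool frame: the origin (TCP) lies at the very end of the fingers, on their centre line; the grasp point (between the pads) lies 19 mm behind it; z points along the fingers, y is the line along which they close (so a half turn about z gives the same grasp; the last joint's range is limited). The gripper opens to 88 mm and grips with 3 to 60 N. Pads are 18 mm wide; open, the fingers measure 123 mm over their backs; the gripper's body (75 mm by 187 mm) begins 45 mm behind the grasp point.
Start: joints at [-1.361, 0.536, -0.004, 1.538, 0.003, 1.067, -0.071], TCP at [0.177, 0.625, 0.239] pointing down, gripper open.
Joint ranges: [-2.7, 2.7], [-0.37, 2.16], [-1.27, 1.26], [0.24, 2.4], [-1.31, 4.45], [0.19, 1.91], [-2.76, 2.76]. Speed limits (rad/s): [2.39, 2.39, 3.14, 3.14, 3.14, 3.14, 3.14].

## Interface

Orientations are given as a 3x3 rotation matrix whose columns are the frame's x, y, z axes.
In Python, from bench import * gives the robot as it stands.
- The arm moves only by the tool drive_tool, never from a script. Its argument "rows" is a list that holds one entry, the list of rows, each a list of 6 numbers: the shift along the tool's x, y, z as a fraction of full scale, then the turn, a rotation vector about the tool's x, y, z as a fraction of full scale. In form: [[[tx, ty, tz, rx, ry, rz], ...]]. A call has 1 to 5 rows; each row shifts and turns the commanded pose from where the row before left it, along the tool's axes as they then stand; what a row does not reach is not made up. Full scale, the value 1, is 0.8 m for a shift and 60 degrees for a turn. A row lasts 1/10 s, in which the tool goes at most 50 mm and 8.59 degrees, less where a joint would pass 70% of its speed; a pose out of reach is approached as far as the arm can. A call with a number of a shift or a turn outside -1 to 1 is refused whole. A call with a gripper value outside its range is refused whole. "gripper" is the opening, from -1 (shut) to 1 (fully open), set as the call begins (left out, the last holds). The fingers move at their own pace and stop on an object; "grip_force" is the grip in N (left out, the last holds). Time passes only in rows, so rows that do not move let the fingers close. It gives the time, the measured TCP pose, the force, the opening and the grip force at its end, in the units of the state.
- state(): the state, without advancing time (a new reading comes with each control period).
- read_camera(name): name is "scene" or "top"; returns the picture (384x512x3 uint8, red, green, blue); there is no depth.
- camera_params(name): a dict with "vfov" (degrees; the focal length in pixels is half the picture's height over the tangent of half this angle, whatever the lens; pixels are square), "cx", "cy" (the principal point, pixels), "k1" (the pictures are not rectified: a ray, as slopes to the right and down, at radius r is drawn at 1 + k1 r^2 times it, then the intrinsics apply), "position" and "orientation" of the camera in the world. Camera axes: x right, y up, looking along -z (the intrinsics and any distortion apply to the point x, -y, -z); pixel columns grow to the right and rows downward; lengths in m; the calibration is good to about 2 mm. A picture is of the moment at which its call begins. camera_params takes no time and is no camera call.
- finish_job(): hands the job in; it is judged then, once.
The state is a dict: "time": time; "joint_pos": joint angles; "dq": joint speeds; "tau": joint torques, N m; "tool_pos": TCP position; "tcp_rot": TCP orientation; "wrist_force": force on the tool from outside, world axes, zero at the start; "wrist_torque": the same for the moment, N m; "width": finger opening in m; "grip_force": force on a finger pad.
Only numpy, scipy, OpenCV 4.12 (cv2) and the standard library are available. Lean on these libraries where they do the work, as an engineer would, in place of code of your own. Each camera call takes 0.05 s, during which the arm holds its last target. There are 200 camera calls.

## Working session

There is one attempt and no reset: what is moved stays moved. The work goes in short steps, Python scripts to look and compute and a tool call to move; the robot and the scene stay as the last step left them, time stands still between calls to the robot, and variables do not carry over. Pictures are saved under pics/ and viewed, at most 10 in all, crops included, and the job is handed in when it is done.

Besides the shell and the picture viewer there is one more tool, called after "Emit:" as name([rows], argument=value, ...), one row to a line, values as JSON. drive_tool: Moves the arm, as the interface text tells. Shift numbers are shares of 0.8 m and turn numbers shares of 60 degrees, none past 1 either way. Its arguments: {"type":"object","properties":{"rows":{"type":"array","items":{"type":"array","items":{"type":"array","items":{"type":"number"}}}},"gripper":{"type":"number"},"grip_force":{"type":"number"}},"required":["rows"]}

```bash
mkdir -p pics; ls
cat > h.py <<'E'
from bench import *
import numpy as np, cv2
def ray(cam,u,v):
    p=camera_params(cam); f=192/np.tan(np.radians(p["vfov"])/2)
    d=np.array([(u-p["cx"])/f,(v-p["cy"])/f]); s=d.copy()
    for _ in range(30): s=d/(1+p["k1"]*(s@s))
    R=np.array(p["orientation"]).reshape(3,3)
    w=R@np.array([s[0],-s[1],-1.]); return np.array(p["position"]),w
def onz(cam,u,v,z):
    o,w=ray(cam,u,v); return o+w*(z-o[2])/w[2]
def proj(cam,P):
    p=camera_params(cam); f=192/np.tan(np.radians(p["vfov"])/2)
    R=np.array(p["orientation"]).reshape(3,3)
    c=R.T@(np.array(P)-np.array(p["position"])); s=np.array([c[0],-c[1]])/-c[2]
    s=s*(1+p["k1"]*(s@s)); return np.array([p["cx"],p["cy"]])+f*s
def snap(cam,name):
    im=read_camera(cam); cv2.imwrite("pics/"+name+".png",im[:,:,::-1]); return im
E
python3 - <<'E'
from h import *
for c in("scene","top"):
    snap(c,c+"0"); print(camera_params(c))
s=state(); print(s["time"],s["tool_pos"],np.round(s["tcp_rot"],3).tolist(),s["width"],s["wrist_force"])
E
```

```text
pics
{'vfov': 56.19180065329381, 'cx': 247.63069388379935, 'cy': 196.7854547507553, 'k1': -0.060123820438160294, 'position': array([1.19203111, 0.53432098, 0.74319643]), 'orientation': array([[-0.64278186, -0.4667672 ,  0.60742067],
       [ 0.76580784, -0.37162904,  0.52481445],
       [-0.01923101,  0.80250872,  0.59633038]])}
{'vfov': 57.59548376762632, 'cx': 258.9369151480692, 'cy': 189.87318472074136, 'k1': 0.013056353048119997, 'position': array([ 0.35132337, -0.00354706,  1.13012916]), 'orientation': array([[-0.00724132,  0.98273565, -0.1848735 ],
       [-0.99997128, -0.00670315,  0.00353587],
       [ 0.00223559,  0.18489379,  0.98275597]])}
0.1 [0.17686884 0.62490209 0.2379264 ] [[-0.962, 0.272, -0.0], [0.272, 0.962, -0.002], [-0.0, -0.002, -1.0]] 0.08831018054979796 [-0.77914333 -0.43898259 -0.51283113]
```

View pics/scene0.png

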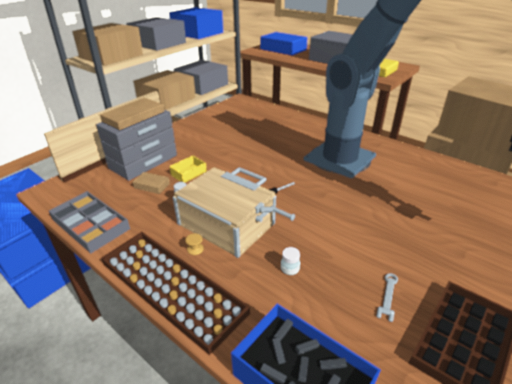

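View pics/top0.png

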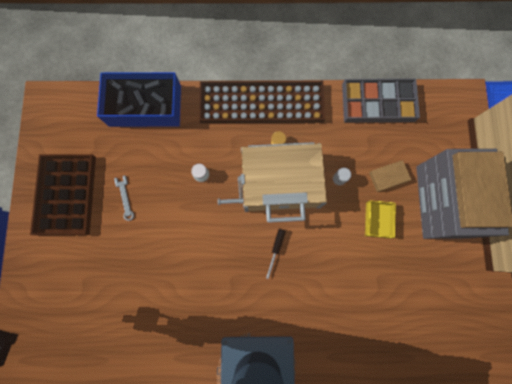

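The case is at about (285,175) in the top view, with the bar at (286,219) and the pin at (230,201). In the scene view the bar is at (243,178) and the pin at (285,213). I'll enlarge both for sharper points.

Run:
```python
import cv2,numpy as np
a=cv2.imread("pics/top0.png")[125:245,205:365]; b=cv2.imread("pics/scene0.png")[150:260,155:315]
a=cv2.resize(a,(640,480),interpolation=cv2.INTER_CUBIC)
cv2.imwrite("pics/ca.png",a)
cv2.imwrite("pics/cb.png",cv2.resize(b,(800,550),interpolation=cv2.INTER_CUBIC))
```

```text
(no output)
```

View pics/ca.png

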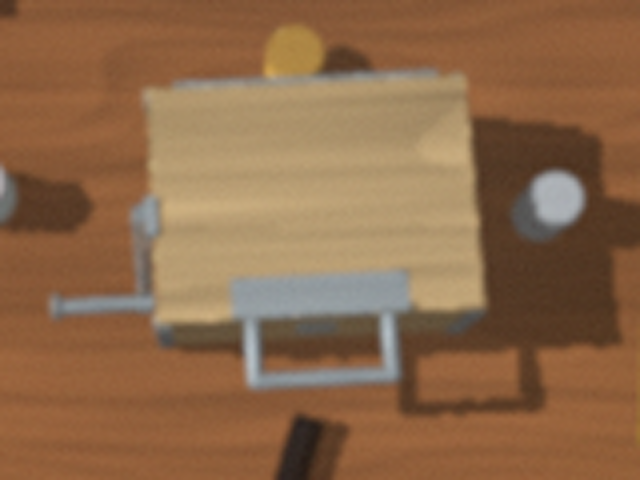

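View pics/cb.png

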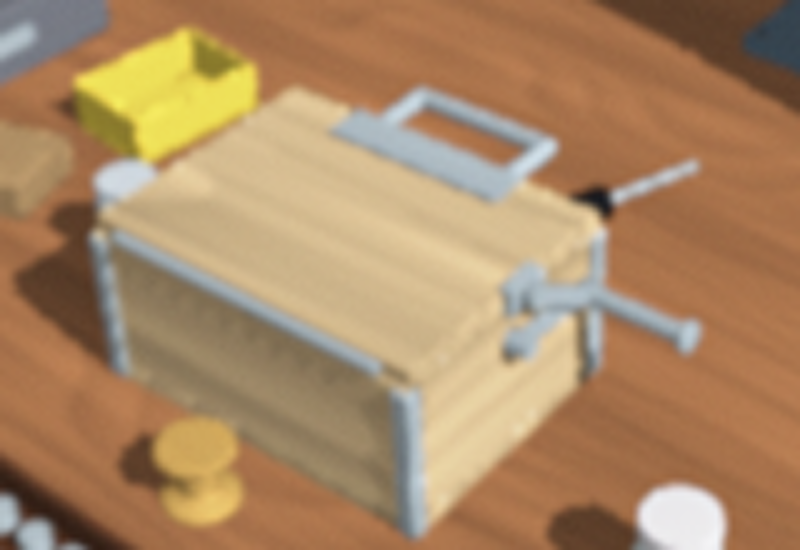

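Run:
```python
from h import *
def tri(a,b):
    o1,w1=ray("top",*a);o2,w2=ray("scene",*b)
    A=np.c_[w1,-w2];t=np.linalg.lstsq(A,o2-o1,rcond=None)[0]
    p,q=o1+t[0]*w1,o2+t[1]*w2; return np.round((p+q)/2,4),np.linalg.norm(p-q)
T=lambda x,y:(205+x/4,125+y/4); S=lambda x,y:(155+x/5,150+y/5)
print("bar-", tri(T(397,374),S(422,92)),"bar+",tri(T(251,381),S(552,145)))
print("pinend",tri(T(55,305),S(688,335)))
bl,br,fl,fr=[onz("top",*T(*c),.122) for c in((147,90),(464,75),(157,322),(484,308))]
print(bl,br,fl,fr)
for n,(x,y) in dict(b1=(397,374),b2=(251,381)).items(): print(n,onz("top",*T(x,y),.116))
y=(bl+fl-br-fr);y[2]=0;y/=np.linalg.norm(y); b=onz("top",*T(397,374),.116)-onz("top",*T(251,381),.116);print(y,b/np.linalg.norm(b))
x=np.array([y[1],-y[0],0]); c=(bl+br+fl+fr)/4; print("width",np.linalg.norm(bl-br),np.linalg.norm(bl-fl))
mid=(onz("top",*T(397,374),.116)+onz("top",*T(251,381),.116))/2
print("hinge from bar",mid+.225*x,"from lid centre",c+x*.091, "back edge",(bl+br)/2)
```

```text
bar- (array([ 0.4552, -0.1367,  0.1195]), np.float64(0.0029696611857698042)) bar+ (array([ 0.4514, -0.0316,  0.1194]), np.float64(0.0012020721627026716))
pinend (array([0.5138, 0.1153, 0.0828]), np.float64(0.00124254060234398))
[0.67086366 0.04352515 0.122     ] [ 0.68100772 -0.19506916  0.122     ] [0.49495892 0.03592885 0.122     ] [ 0.50363287 -0.20258103  0.122     ]
b1 [ 0.45644964 -0.13841947  0.116     ]
b2 [ 0.45208    -0.03216194  0.116     ]
[-0.03941147  0.99922307  0.        ] [ 0.04108839 -0.99915552  0.        ]
width 0.23880984960528193 0.17606868411465343
hinge from bar [ 0.67909001 -0.07642313  0.116     ] from lid centre [ 0.67854509 -0.07596261  0.122     ] back edge [ 0.67593569 -0.07577201  0.122     ]
```

Emit:
drive_tool([
  [[0,0,0,0,0,0.133],[0,0,0,0,0,0.133],[0,0,0,0,0,0.133],[0,0,0,0,0,0.133],[0,0,0,0,0,0.133]],
], gripper=-0.1, grip_force=30)

```text
time: 0.6
tool_pos: [0.1769, 0.6251, 0.2382]
tcp_rot: [[-0.559, 0.829, -0.0], [0.829, 0.559, -0.001], [-0.001, -0.001, -1.0]]
wrist_force: [0.7, 0.8, 0.1]
width: 0.05
grip_force: 0.0
```

Emit:
drive_tool([
  [[0,0,0,0,0,0.133],[0,0,0,0,0,0.133],[0,0,0,0,0,0.133],[0,0,0,0,0,0.133]],
])

```text
time: 1.0
tool_pos: [0.1769, 0.6251, 0.2382]
tcp_rot: [[-0.036, 0.999, -0.0], [0.999, 0.036, -0.001], [-0.001, -0.0, -1.0]]
wrist_force: [0.2, 0.4, -0.4]
width: 0.0397
grip_force: 0.0
```

Emit:
drive_tool([
  [[-0.046,0.032,0,0,0,0],[-0.046,0.032,0,0,0,0],[-0.046,0.032,0,0,0,0],[-0.046,0.032,0,0,0,0],[-0.046,0.032,0,0,0,0]],
])

```text
time: 1.5
tool_pos: [0.3132, 0.4451, 0.2385]
tcp_rot: [[-0.042, 0.999, -0.0], [0.999, 0.042, -0.0], [-0.0, -0.0, -1.0]]
wrist_force: [1.0, 0.1, -0.6]
width: 0.0397
grip_force: 0.0
```

Emit:
drive_tool([
  [[-0.046,0.032,0,0,0,0],[-0.046,0.032,0,0,0,0],[-0.046,0.032,0,0,0,0],[-0.046,0.032,0,0,0,0]],
])

```text
time: 1.9
tool_pos: [0.4216, 0.3024, 0.2386]
tcp_rot: [[-0.042, 0.999, -0.0], [0.999, 0.042, -0.0], [-0.0, -0.0, -1.0]]
wrist_force: [0.8, 0.9, -1.4]
width: 0.0398
grip_force: 0.0
```

Emit:
drive_tool([
  [[-0.06,0.003,0,0,0,0],[-0.06,0.003,0,0,0,0],[-0.06,0.003,0,0,0,0],[-0.06,0.003,0,0,0,0],[-0.06,0.003,0,0,0,0]],
])

```text
time: 2.4
tool_pos: [0.4425, 0.0629, 0.2387]
tcp_rot: [[-0.042, 0.999, -0.0], [0.999, 0.042, 0.0], [0.0, -0.0, -1.0]]
wrist_force: [1.1, 0.6, 1.1]
width: 0.0396
grip_force: 0.0
```

Emit:
drive_tool([
  [[-0.06,0.002,0,0,0,0],[-0.06,0.002,0,0,0,0],[-0.06,0.002,0,0,0,0],[0,0,0.03,0,0,0],[0,0,0.03,0,0,0]],
])

```text
time: 2.9
tool_pos: [0.454, -0.0806, 0.1905]
tcp_rot: [[-0.038, 0.999, 0.002], [0.999, 0.038, -0.0], [-0.0, 0.002, -1.0]]
wrist_force: [0.3, -0.0, -0.3]
width: 0.04
grip_force: 0.0
```

Run:
```python
from h import *
a=snap("top","top1")[175:265,225:345];b=snap("scene","s1")[110:230,185:305]
cv2.imwrite("pics/c1.png",np.hstack([cv2.resize(a,(400,300)),cv2.resize(b,(300,300))])[:,:,::-1])
s=state();print(s["tool_pos"],s["time"])
```

```text
[ 0.45144725 -0.07899054  0.18849924] 3.0
```

View pics/c1.png

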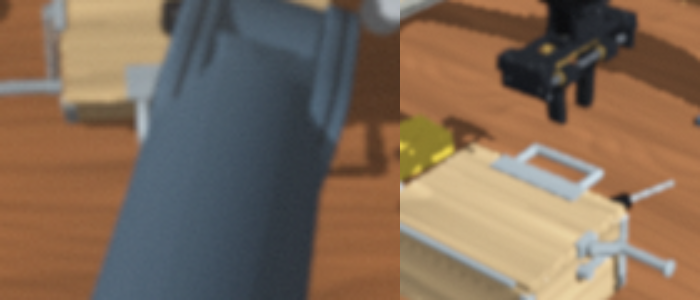

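The fingers (about (570,105) in the crop) hang over the bar (565,170), as expected. Next: lower the tool and grip the bar.

Emit:
drive_tool([
  [[-0.006,0.003,0.03,0,0,0],[0,0,0.03,0,0,0],[0,0,0.03,0,0,0],[0,0,0.024,0,0,0],[0,0,0,0,0,0]],
])

```text
time: 3.5
tool_pos: [0.4552, -0.083, 0.0986]
tcp_rot: [[-0.042, 0.999, -0.003], [0.999, 0.042, 0.0], [0.0, -0.003, -1.0]]
wrist_force: [-0.1, -0.5, -0.2]
width: 0.0398
grip_force: 0.0
```

Emit:
drive_tool([
  [[0,0,0,0,0,0],[0,0,0,0,0,0],[0,0,0,0,0,0],[0,0,0,0,0,0],[0,0,0,0,0,0]],
], gripper=-1)

```text
time: 4.0
tool_pos: [0.4535, -0.0836, 0.0999]
tcp_rot: [[-0.041, 0.999, -0.005], [0.999, 0.041, 0.001], [0.002, -0.005, -1.0]]
wrist_force: [-8.9, 1.1, 11.0]
width: 0.0109
grip_force: 30.1
```

Emit:
drive_tool([
  [[0,0.001,-0.017,0,0,0],[0,0.001,-0.017,0,0,0],[0,0.003,-0.017,0,0,0],[0,0.003,-0.017,0,0,0],[0,0,0,0,0,0]],
])

```text
time: 4.5
tool_pos: [0.4599, -0.0833, 0.1545]
tcp_rot: [[-0.041, 0.999, -0.005], [0.999, 0.041, 0.001], [0.001, -0.005, -1.0]]
wrist_force: [-8.5, -1.1, 5.7]
width: 0.011
grip_force: 30.0
```

Emit:
drive_tool([
  [[0,0.005,-0.0163,0,0,0],[0,0.0053,-0.0163,0,0,0],[0,0.007,-0.0156,0,0,0],[0,0.007,-0.0156,0,0,0],[0,0.009,-0.0146,0,0,0]],
])

```text
time: 5.0
tool_pos: [0.4834, -0.0823, 0.2152]
tcp_rot: [[-0.041, 0.999, -0.012], [0.999, 0.041, 0.001], [0.002, -0.012, -1.0]]
wrist_force: [-12.0, -1.8, -5.4]
width: 0.011
grip_force: 30.0
```

Emit:
drive_tool([
  [[0,0.009,-0.0146,0,0,0],[0,0.0106,-0.0134,0,0,0],[0,0.0106,-0.0134,0,0,0],[0,0.0122,-0.012,0,0,0],[0,0,0,0,0,0]],
])

```text
time: 5.5
tool_pos: [0.5155, -0.0809, 0.2592]
tcp_rot: [[-0.04, 0.999, -0.018], [0.999, 0.04, 0.003], [0.004, -0.017, -1.0]]
wrist_force: [-28.2, 2.8, 24.0]
width: 0.0114
grip_force: 30.0
```

Emit:
drive_tool([
  [[0,-0.0025,-0.0025,0,0,0],[0,0,0,0,0,0]],
])

```text
time: 5.7
tool_pos: [0.5163, -0.0809, 0.2602]
tcp_rot: [[-0.041, 0.999, -0.01], [0.999, 0.041, 0.002], [0.002, -0.01, -1.0]]
wrist_force: [-12.3, -0.3, 1.7]
width: 0.0108
grip_force: 30.0
```

Emit:
drive_tool([
  [[0,0.011,-0.013,0,0,0],[0,0.0135,-0.0105,0,0,0],[0,0.0135,-0.0105,0,0,0],[0,0,0,0,0,0]],
])

```text
time: 6.1
tool_pos: [0.5487, -0.0795, 0.2892]
tcp_rot: [[-0.041, 0.999, -0.007], [0.999, 0.041, 0.002], [0.002, -0.007, -1.0]]
wrist_force: [-12.1, 2.1, 12.0]
width: 0.0107
grip_force: 30.0
```

Emit:
drive_tool([
  [[0,0.0139,-0.0101,0,0,0],[0,0.0145,-0.009,0,0,0],[0,0,0,0,0,0]],
])

```text
time: 6.4
tool_pos: [0.5725, -0.0785, 0.3045]
tcp_rot: [[-0.041, 0.999, -0.005], [0.999, 0.041, 0.001], [0.001, -0.005, -1.0]]
wrist_force: [-8.1, 1.4, 8.5]
width: 0.011
grip_force: 30.0
```

Emit:
drive_tool([
  [[0,0.0075,-0.0048,0,0,0],[0,0.0075,-0.0042,0,0,0],[0,0,0,0,0,0]],
])

```text
time: 6.7
tool_pos: [0.5839, -0.078, 0.3107]
tcp_rot: [[-0.041, 0.999, -0.006], [0.999, 0.041, 0.001], [0.001, -0.006, -1.0]]
wrist_force: [-6.5, 0.8, 0.4]
width: 0.0108
grip_force: 30.0
```

Emit:
drive_tool([
  [[0,0.0058,-0.0024,0,0,0],[0,0.0058,-0.0022,0,0,0],[0,0,0,0,0,0]],
])

```text
time: 7.0
tool_pos: [0.593, -0.0776, 0.3148]
tcp_rot: [[-0.041, 0.999, -0.006], [0.999, 0.041, 0.001], [0.002, -0.006, -1.0]]
wrist_force: [-7.8, 0.8, 4.4]
width: 0.0111
grip_force: 30.0
```

Emit:
drive_tool([
  [[0,0.0035,-0.0018,0,0,0],[0,0,0,0,0,0]],
])

```text
time: 7.2
tool_pos: [0.5956, -0.0774, 0.316]
tcp_rot: [[-0.041, 0.999, -0.006], [0.999, 0.041, 0.001], [0.001, -0.006, -1.0]]
wrist_force: [-8.7, 0.4, 1.9]
width: 0.0109
grip_force: 30.0
```

Emit:
drive_tool([
  [[0,0.0023,-0.0009,0,0,0],[0,0,0,0,0,0]],
])

```text
time: 7.4
tool_pos: [0.5974, -0.0774, 0.3167]
tcp_rot: [[-0.041, 0.999, -0.006], [0.999, 0.041, 0.001], [0.002, -0.006, -1.0]]
wrist_force: [-7.6, 1.1, 1.9]
width: 0.0112
grip_force: 30.0
```

Emit:
drive_tool([
  [[0,0.002,-0.0008,0,0,0],[0,0,0,0,0,0]],
])

```text
time: 7.6
tool_pos: [0.5993, -0.0773, 0.3175]
tcp_rot: [[-0.041, 0.999, -0.005], [0.999, 0.041, 0.001], [0.001, -0.005, -1.0]]
wrist_force: [-7.7, 1.2, 2.4]
width: 0.0108
grip_force: 30.0
```

Run:
```python
from h import *
snap("scene","s2"); b=read_camera("scene")[90:250,165:315]
cv2.imwrite("pics/c2.png",cv2.resize(b,(560,597),interpolation=cv2.INTER_CUBIC)[:,:,::-1])
s=state();print(s["tool_pos"],s["wrist_force"])
H=np.array([.6783,-.076,.116]);X=np.array([.9991,.042,0]);Y=np.array([-.042,.9991,0])
for n,(x,z) in dict(straight=(-.062,.032),locked=(-.0483,.0237),bent255=(-.067,.034)).items():
    for y in(.138,.198): q=proj("scene",H+x*X+y*Y+[0,0,z]); print(n,y,(q-[165,90])*560/150)
```

```text
[ 0.59924245 -0.07726178  0.31747451] [-7.77811599  1.19797319  2.48990722]
straight 0.138 [338.50841013 440.30716006]
straight 0.198 [408.22914635 472.16359171]
locked 0.138 [327.08337485 459.1346674 ]
locked 0.198 [396.71339743 491.71875039]
bent255 0.138 [342.66209709 434.60442307]
bent255 0.198 [412.36810407 466.21255747]
```

View pics/c2.png

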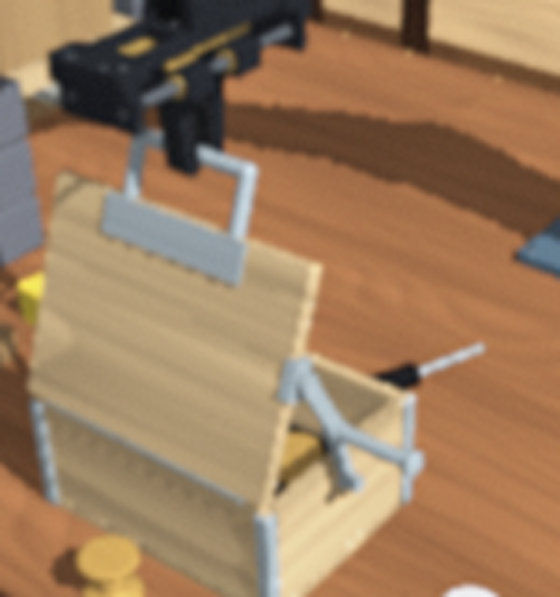

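The pin's end is at (415,462), just short of the straight position I predicted at (408,472), so the brace isn't straight yet. I'll keep lifting in small steps.

Emit:
drive_tool([
  [[0,0.002,-0.0007,0,0,0],[0,0,0,0,0,0]],
])

```text
time: 7.9
tool_pos: [0.6007, -0.0772, 0.3181]
tcp_rot: [[-0.041, 0.999, -0.006], [0.999, 0.041, 0.001], [0.002, -0.006, -1.0]]
wrist_force: [-8.4, 0.2, 4.1]
width: 0.0108
grip_force: 30.0
```

Emit:
drive_tool([
  [[0,0.0013,-0.0005,0,0,0],[0,0,0,0,0,0]],
])

```text
time: 8.1
tool_pos: [0.6008, -0.0772, 0.3181]
tcp_rot: [[-0.041, 0.999, -0.008], [0.999, 0.041, 0.002], [0.002, -0.008, -1.0]]
wrist_force: [-11.2, 1.8, 3.5]
width: 0.0111
grip_force: 30.0
```

Emit:
drive_tool([
  [[0,0,0,0,0,0],[0,0,0,0,0,0],[0,0,0,0,0,0]],
])

```text
time: 8.4
tool_pos: [0.6008, -0.0773, 0.3181]
tcp_rot: [[-0.041, 0.999, -0.008], [0.999, 0.041, 0.002], [0.002, -0.008, -1.0]]
wrist_force: [-9.9, 1.1, 3.6]
width: 0.0114
grip_force: 30.0
```

```bash
cat >> h.py <<'E'
def button(im):
    # right end of the light grey, unsaturated pin in the scene view: mean of its last pixels
    h=cv2.cvtColor(im,cv2.COLOR_RGB2HSV)[180:240,258:300]
    m=((h[...,1]<80)&(h[...,2]>110)).astype(np.uint8)
    n,l,st,c=cv2.connectedComponentsWithStats(m)
    k=1+np.argmax(st[1:,4]); v,u=np.where(l==k); s=u>u.max()-6
    return u[s].mean()+258,v[s].mean()+180,st[k,4]
E
python3 - <<'E'
from h import *
print(button(cv2.imread("pics/s2.png")[:,:,::-1]),button(snap("scene","s3")),state()["wrist_force"])
E
```

```text
(np.float64(274.5405405405405), np.float64(209.52252252252254), np.int32(480)) (np.float64(273.24827586206897), np.float64(209.53103448275863), np.int32(435)) [-10.51927935   1.08498932   3.53046374]
```

Run:
```python
import cv2,numpy as np
a,b=[cv2.resize(cv2.imread(f"pics/{n}.png")[170:240,230:290],(390,455),interpolation=cv2.INTER_CUBIC) for n in("s2","s3")]
cv2.imwrite("pics/c3.png",np.hstack([a,b]))
```

```text
(no output)
```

View pics/c3.png

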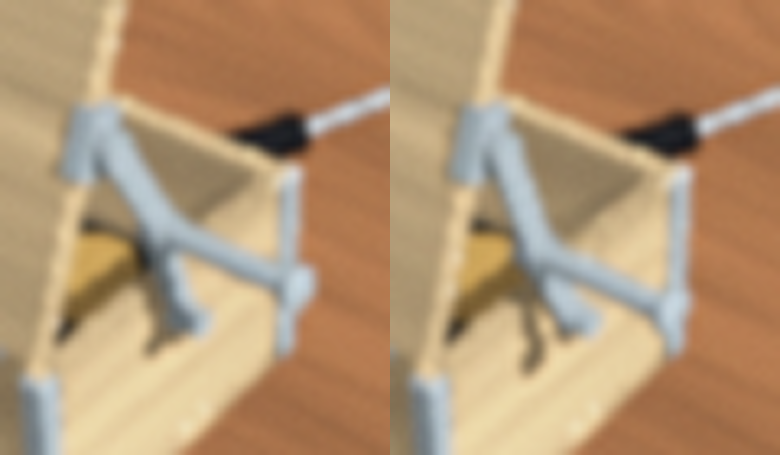

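The button has moved from (297,287) to (282,306), past straight onto the locking side. Now I'll let the lid down onto the brace.

Emit:
drive_tool([
  [[0,-0.0046,0.0016,0,0,0],[0,-0.0046,0.0017,0,0,0],[0,-0.0046,0.0018,0,0,0],[0,0,0,0,0,0]],
])

```text
time: 8.85
tool_pos: [0.5937, -0.0776, 0.3153]
tcp_rot: [[-0.042, 0.999, 0.002], [0.999, 0.042, 0.001], [0.001, 0.002, -1.0]]
wrist_force: [0.7, 1.0, 6.1]
width: 0.0109
grip_force: 30.0
```

Emit:
drive_tool([
  [[0,-0.003,0.0013,0,0,0],[0,0,0,0,0,0]],
])

```text
time: 9.05
tool_pos: [0.5917, -0.0777, 0.3145]
tcp_rot: [[-0.042, 0.999, 0.003], [0.999, 0.042, 0.001], [0.0, 0.003, -1.0]]
wrist_force: [1.3, 1.7, 6.0]
width: 0.0111
grip_force: 30.0
```

Emit:
drive_tool([
  [[0,-0.0034,0.0015,0,0,0],[0,0,0,0,0,0]],
])

```text
time: 9.25
tool_pos: [0.5891, -0.0778, 0.3134]
tcp_rot: [[-0.042, 0.999, 0.003], [0.999, 0.042, 0.001], [0.0, 0.003, -1.0]]
wrist_force: [0.7, 1.8, 5.7]
width: 0.0106
grip_force: 30.0
```

Emit:
drive_tool([
  [[0,-0.0023,0.001,0,0,0],[0,0,0,0,0,0]],
])

```text
time: 9.45
tool_pos: [0.5877, -0.0778, 0.3127]
tcp_rot: [[-0.042, 0.999, 0.004], [0.999, 0.042, 0.0], [0.0, 0.004, -1.0]]
wrist_force: [1.8, 2.2, 7.1]
width: 0.011
grip_force: 30.0
```

Emit:
drive_tool([
  [[0,-0.0023,0.001,0,0,0],[0,0,0,0,0,0]],
])

```text
time: 9.65
tool_pos: [0.5868, -0.0779, 0.3124]
tcp_rot: [[-0.042, 0.999, 0.006], [0.999, 0.042, 0.0], [-0.0, 0.006, -1.0]]
wrist_force: [3.6, 1.0, 7.1]
width: 0.0108
grip_force: 30.0
```

Emit:
drive_tool([
  [[0,-0.0013,0.0006,0,0,0],[0,0,0,0,0,0]],
])

```text
time: 9.85
tool_pos: [0.5866, -0.0779, 0.3123]
tcp_rot: [[-0.042, 0.999, 0.008], [0.999, 0.042, 0.0], [-0.0, 0.008, -1.0]]
wrist_force: [5.9, 2.3, 7.4]
width: 0.011
grip_force: 30.0
```

Emit:
drive_tool([
  [[0,0,0,0,0,0],[0,0,0,0,0,0],[0,0,0,0,0,0],[0,0,0,0,0,0],[0,0,-0.02,0,0,0]],
], gripper=-0.2)

```text
time: 10.35
tool_pos: [0.582, -0.078, 0.3241]
tcp_rot: [[-0.041, 0.999, -0.005], [0.999, 0.041, 0.0], [0.0, -0.005, -1.0]]
wrist_force: [0.4, 1.0, 0.3]
width: 0.0352
grip_force: 0.0
```

Emit:
drive_tool([
  [[0,0,-0.025,0,0,0],[0,0,0,0,0,0],[0,0,0,0,0,0],[0,0,0,0,0,0],[0,0,0,0,0,0]],
])

```text
time: 10.85
tool_pos: [0.583, -0.0782, 0.3451]
tcp_rot: [[-0.042, 0.999, -0.002], [0.999, 0.042, 0.0], [0.0, -0.002, -1.0]]
wrist_force: [-0.5, -0.6, 0.5]
width: 0.035
grip_force: 0.0
```

Emit:
drive_tool([
  [[0,0,0,0,0,0],[0,0,0,0,0,0],[0,0,0,0,0,0],[0,0,0,0,0,0],[0,0,0,0,0,0]],
])

```text
time: 11.35
tool_pos: [0.5836, -0.0783, 0.3461]
tcp_rot: [[-0.042, 0.999, 0.0], [0.999, 0.042, -0.0], [-0.0, 0.0, -1.0]]
wrist_force: [0.4, -0.3, -0.4]
width: 0.0348
grip_force: 0.0
```

Run:
```python
from h import *
im=snap("scene","s4")
cv2.imwrite("pics/c4.png",np.hstack([cv2.resize(i,(390,585),interpolation=cv2.INTER_CUBIC) for i in (cv2.imread("pics/s3.png")[150:240,230:290],im[150:240,230:290,::-1])]))
print(state()["tool_pos"])
```

```text
[ 0.58353655 -0.07828269  0.34610585]
```

View pics/c4.png

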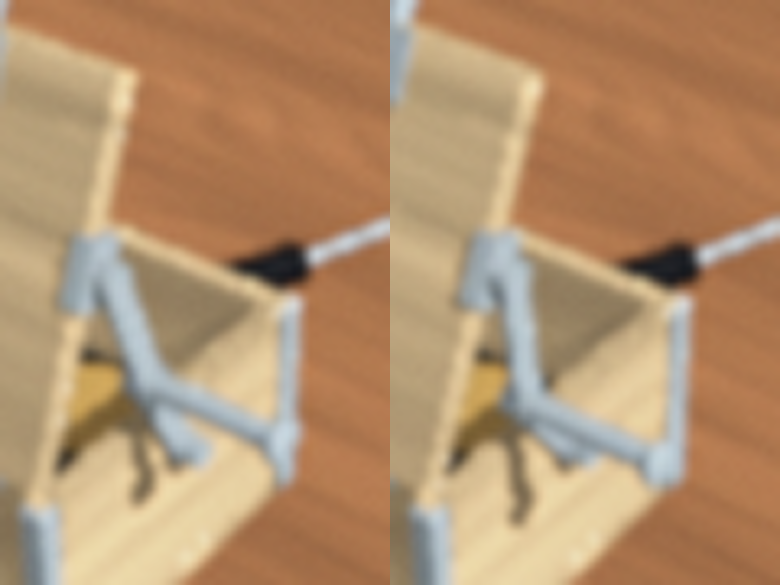

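The pin's end is now at about (271.5,221.5) px against a predicted (271.3,221.7), so the brace is locked and the lid stands free. Next I'll regrip the bar and lift to unload the brace.

Emit:
drive_tool([
  [[0,0.0038,0.021,0,0,0],[0,0,0.021,0,0,0],[0,0,0,0,0,0],[0,0,0,0,0,0]],
])

```text
time: 11.8
tool_pos: [0.5866, -0.0782, 0.3128]
tcp_rot: [[-0.041, 0.999, -0.0], [0.999, 0.041, -0.0], [-0.0, -0.0, -1.0]]
wrist_force: [0.5, 0.7, 0.3]
width: 0.0351
grip_force: 0.0
```

Emit:
drive_tool([
  [[0,0,0,0,0,0],[0,0,0,0,0,0],[0,0,0,0,0,0],[0,0,0,0,0,0]],
], gripper=-1)

```text
time: 12.2
tool_pos: [0.5867, -0.0782, 0.3131]
tcp_rot: [[-0.042, 0.999, 0.001], [0.999, 0.042, 0.0], [0.0, 0.001, -1.0]]
wrist_force: [-0.7, -0.7, 2.3]
width: 0.011
grip_force: 30.0
```

Lift about 14 mm, then creep up to the stop.

Emit:
drive_tool([
  [[0,0.0046,-0.002,0,0,0],[0,0.0046,-0.0019,0,0,0],[0,0.0046,-0.0018,0,0,0],[0,0,0,0,0,0]],
])

```text
time: 12.6
tool_pos: [0.5946, -0.0779, 0.3164]
tcp_rot: [[-0.041, 0.999, -0.008], [0.999, 0.041, 0.001], [0.001, -0.008, -1.0]]
wrist_force: [-10.9, 0.9, 5.1]
width: 0.0112
grip_force: 30.0
```

Emit:
drive_tool([
  [[0,0.003,-0.001,0,0,0],[0,0,0,0,0,0]],
])

```text
time: 12.8
tool_pos: [0.5965, -0.0778, 0.3172]
tcp_rot: [[-0.041, 0.999, -0.009], [0.999, 0.041, 0.001], [0.001, -0.009, -1.0]]
wrist_force: [-12.1, 0.4, 6.1]
width: 0.011
grip_force: 30.0
```

Emit:
drive_tool([
  [[0,0.0015,-0.0005,0,0,0],[0,0,0,0,0,0]],
])

```text
time: 13.0
tool_pos: [0.5974, -0.0778, 0.3175]
tcp_rot: [[-0.041, 0.999, -0.009], [0.999, 0.041, 0.001], [0.002, -0.009, -1.0]]
wrist_force: [-12.7, 1.1, 6.4]
width: 0.0107
grip_force: 30.0
```

Emit:
drive_tool([
  [[0,0.0025,-0.0012,0,0,0],[0,0,0,0,0,0]],
])

```text
time: 13.2
tool_pos: [0.5993, -0.0777, 0.3183]
tcp_rot: [[-0.041, 0.999, -0.01], [0.999, 0.041, 0.001], [0.002, -0.01, -1.0]]
wrist_force: [-12.7, 1.4, 5.2]
width: 0.0108
grip_force: 30.0
```

Emit:
drive_tool([
  [[0,0.0015,-0.0008,0,0,0],[0,0,0,0,0,0]],
])

```text
time: 13.4
tool_pos: [0.6003, -0.0777, 0.3187]
tcp_rot: [[-0.041, 0.999, -0.01], [0.999, 0.041, 0.001], [0.002, -0.01, -1.0]]
wrist_force: [-13.2, 1.4, 4.1]
width: 0.0107
grip_force: 30.0
```

Emit:
drive_tool([
  [[0,0.0012,-0.0004,0,0,0],[0,0,0,0,0,0]],
])

```text
time: 13.6
tool_pos: [0.601, -0.0776, 0.319]
tcp_rot: [[-0.04, 0.999, -0.011], [0.999, 0.04, 0.001], [0.002, -0.011, -1.0]]
wrist_force: [-14.0, 1.1, 4.9]
width: 0.0111
grip_force: 30.0
```

Emit:
drive_tool([
  [[0,0.001,-0.0003,0,0,0],[0,0,0,0,0,0],[0,0,0,0,0,0]],
])

```text
time: 13.9
tool_pos: [0.6015, -0.0776, 0.3191]
tcp_rot: [[-0.04, 0.999, -0.011], [0.999, 0.04, 0.001], [0.002, -0.011, -1.0]]
wrist_force: [-14.0, 0.7, 5.0]
width: 0.0114
grip_force: 30.0
```

Emit:
drive_tool([
  [[0,0.001,-0.0003,0,0,0],[0,0,0,0,0,0],[0,0,0,0,0,0]],
])

```text
time: 14.2
tool_pos: [0.6021, -0.0776, 0.3193]
tcp_rot: [[-0.04, 0.999, -0.012], [0.999, 0.04, 0.001], [0.002, -0.012, -1.0]]
wrist_force: [-14.9, -0.1, 6.4]
width: 0.011
grip_force: 30.0
```

Run:
```python
from h import *
g=lambda im:np.float32(cv2.cvtColor(im,cv2.COLOR_BGR2GRAY))
n=snap("scene","s5")[:,:,::-1]; r=cv2.imread("pics/s3.png")
for nm,im in(("s2",cv2.imread("pics/s2.png")),("s4",cv2.imread("pics/s4.png")),("now",n)):
    o=[]
    for (a,b,c,d) in((150,172,238,260),(182,200,238,252),(210,226,264,280)):
        t=g(r)[a:b,c:d]; s=g(im)[a-6:b+6,c-6:d+6]
        up=lambda z:cv2.resize(z,None,fx=8,fy=8,interpolation=cv2.INTER_CUBIC)
        m=cv2.matchTemplate(up(s),up(t),cv2.TM_CCOEFF_NORMED); _,v,_,p=cv2.minMaxLoc(m); o+=[(p[0]/8-6,p[1]/8-6,round(v,3))]
    print(nm,"lid corner",o[0],"upper pivot",o[1],"button",o[2])
```

```text
s2 lid corner (0.25, 0.0, 0.995) upper pivot (0.25, -0.125, 0.962) button (2.0, -3.75, 0.927)
s4 lid corner (2.375, 0.125, 0.978) upper pivot (1.125, 0.25, 0.875) button (-1.25, 3.0, 0.912)
now lid corner (-0.25, 0.0, 0.994) upper pivot (-0.125, 0.0, 0.983) button (0.25, -0.625, 0.989)
```

The lid is at the stop: its edge matches the earlier stop picture to 0.25 px. Release it and move to above the pin.

Emit:
drive_tool([
  [[0,0,0,0,0,0],[0,0,0,0,0,0],[0,0,0,0,0,0],[0,0,-0.03,0,0,0],[0,0,-0.03,0,0,0]],
], gripper=-0.2)

```text
time: 14.75
tool_pos: [0.607, -0.0772, 0.3689]
tcp_rot: [[-0.042, 0.999, -0.001], [0.999, 0.042, -0.0], [-0.0, -0.001, -1.0]]
wrist_force: [0.5, 0.0, 0.7]
width: 0.0353
grip_force: 0.0
```

Emit:
drive_tool([
  [[0.044,0.004,0,0,0,0],[0.044,0.004,0,0,0,0],[0.044,0.004,0,0,0,0],[0.044,0.004,0,0,0,0],[0.04,0.004,0,0,0,0]],
])

```text
time: 15.25
tool_pos: [0.6161, 0.0982, 0.3689]
tcp_rot: [[-0.043, 0.999, 0.001], [0.999, 0.043, 0.001], [0.0, 0.001, -1.0]]
wrist_force: [0.8, 0.6, -0.7]
width: 0.035
grip_force: 0.0
```

Emit:
drive_tool([
  [[0,0,0.04,0,0,0],[0,0,0.04,0,0,0],[0,0,0.03,0,0,0],[0,0,0,0,0,0]],
])

```text
time: 15.65
tool_pos: [0.6141, 0.0963, 0.2775]
tcp_rot: [[-0.042, 0.999, -0.005], [0.999, 0.042, -0.001], [-0.001, -0.005, -1.0]]
wrist_force: [-1.1, -0.2, -0.2]
width: 0.0353
grip_force: 0.0
```

Run:
```python
from h import *
im=snap("scene","s6"); s=state(); r=cv2.imread("pics/s5.png")[:,:,::-1]
g=lambda i:np.float32(cv2.cvtColor(i,cv2.COLOR_RGB2GRAY))
up=lambda z:cv2.resize(z,None,fx=8,fy=8,interpolation=cv2.INTER_CUBIC)
for (a,b,c,d) in((150,172,238,260),(182,200,238,252),(210,226,264,280)):
    m=cv2.matchTemplate(up(g(im)[a-6:b+6,c-6:d+6]),up(g(r)[a:b,c:d]),cv2.TM_CCOEFF_NORMED);_,v,_,p=cv2.minMaxLoc(m);print(p[0]/8-6,p[1]/8-6,v)
H=np.array([.6783,-.076,.116]);X=np.array([.9991,.042,0]);Y=np.array([-.042,.9991,0])
d=s["tool_pos"]-H; print("local tcp",d@X,d@Y,d[2],s["time"])
cv2.imwrite("pics/c6.png",cv2.resize(im[110:250,190:330],(590,590),interpolation=cv2.INTER_CUBIC)[:,:,::-1])
```

```text
-0.5 6.0 0.7842945456504822
0.25 0.5 0.6042006611824036
0.0 0.0 0.9994475245475769
local tcp -0.05568162313889895 0.17462414745085764 0.16379992532301335 15.7
```

View pics/c6.png

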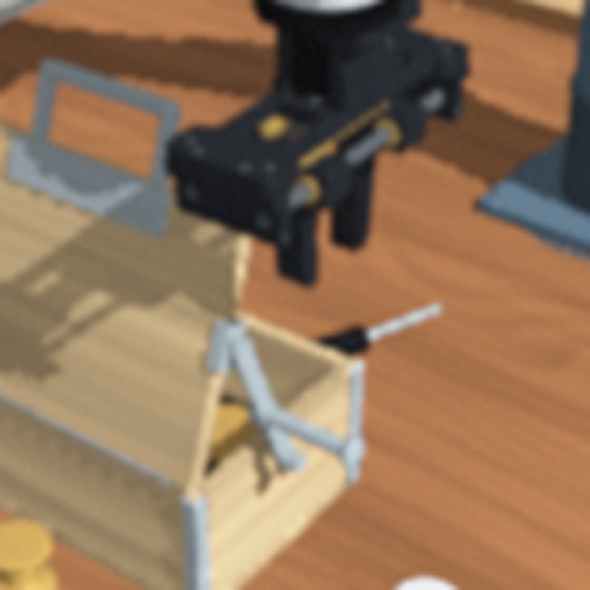

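The fingers hang above the pin, whose button at (352,455) hasn't moved, so the lid held at the stop. Now I'll lower around the pin and close to a loose cage.

Emit:
drive_tool([
  [[0,-0.004,0.044,0,0,0],[0,0,0.044,0,0,0],[0,0,0.044,0,0,0],[0,0,0.044,0,0,0],[0,0,0,0,0,0]],
])

```text
time: 16.2
tool_pos: [0.6109, 0.096, 0.1374]
tcp_rot: [[-0.042, 0.999, -0.005], [0.999, 0.042, -0.001], [-0.001, -0.005, -1.0]]
wrist_force: [-0.6, -1.0, -0.2]
width: 0.0349
grip_force: 0.0
```

Emit:
drive_tool([
  [[0,0,0,0,0,0],[0,0,0,0,0,0]],
])

```text
time: 16.4
tool_pos: [0.6147, 0.0959, 0.1428]
tcp_rot: [[-0.041, 0.999, 0.005], [0.999, 0.041, 0.001], [0.001, 0.005, -1.0]]
wrist_force: [0.8, -0.5, -0.1]
width: 0.0353
grip_force: 0.0
```

Emit:
drive_tool([
  [[0,-0.005,0,0,0,0],[0,-0.005,0,0,0,0],[0,0,0,0,0,0]],
])

```text
time: 16.7
tool_pos: [0.6042, 0.0957, 0.1406]
tcp_rot: [[-0.042, 0.999, 0.0], [0.999, 0.042, 0.001], [0.0, 0.0, -1.0]]
wrist_force: [-0.1, -0.5, -0.5]
width: 0.035
grip_force: 0.0
```

Emit:
drive_tool([
  [[0,-0.003,0,0,0,0],[0,-0.002,0,0,0,0],[0,0,0,0,0,0]],
])

```text
time: 17.0
tool_pos: [0.6004, 0.0954, 0.1399]
tcp_rot: [[-0.041, 0.999, -0.0], [0.999, 0.041, 0.0], [0.0, -0.0, -1.0]]
wrist_force: [0.3, 0.1, 0.1]
width: 0.0354
grip_force: 0.0
```

Emit:
drive_tool([
  [[0,0,0.005,0,0,0],[0,-0.003,0,0,0,0],[0,0,0,0,0,0]],
])

```text
time: 17.3
tool_pos: [0.5982, 0.0953, 0.1357]
tcp_rot: [[-0.042, 0.999, 0.0], [0.999, 0.042, -0.0], [-0.0, 0.0, -1.0]]
wrist_force: [0.8, -0.3, -1.9]
width: 0.0349
grip_force: 0.5
```

Emit:
drive_tool([
  [[0,-0.003,0,0,0,0],[0,0,0,0,0,0]],
])

```text
time: 17.5
tool_pos: [0.5963, 0.0952, 0.1363]
tcp_rot: [[-0.041, 0.999, 0.001], [0.999, 0.041, 0.0], [0.0, 0.001, -1.0]]
wrist_force: [2.2, 0.7, 1.4]
width: 0.0354
grip_force: 1.1
```

Emit:
drive_tool([
  [[0,-0.003,0,0,0,0],[0,0,0,0,0,0]],
])

```text
time: 17.7
tool_pos: [0.5944, 0.0951, 0.1366]
tcp_rot: [[-0.041, 0.999, 0.003], [0.999, 0.041, 0.0], [0.0, 0.003, -1.0]]
wrist_force: [4.5, 0.6, 4.1]
width: 0.0351
grip_force: 2.0
```

Emit:
drive_tool([
  [[0,-0.003,0,0,0,0],[0,0,0,0,0,0]],
])

```text
time: 17.9
tool_pos: [0.5921, 0.095, 0.1366]
tcp_rot: [[-0.041, 0.999, 0.003], [0.999, 0.041, 0.0], [0.0, 0.003, -1.0]]
wrist_force: [6.5, 0.7, 3.8]
width: 0.036
grip_force: 2.6
```

Emit:
drive_tool([
  [[0,-0.002,-0.001,0,0,0],[0,0,0,0,0,0]],
])

```text
time: 18.1
tool_pos: [0.5903, 0.0949, 0.1372]
tcp_rot: [[-0.041, 0.999, 0.002], [0.999, 0.041, 0.0], [0.0, 0.002, -1.0]]
wrist_force: [5.7, -0.2, 2.7]
width: 0.0352
grip_force: 2.7
```

Emit:
drive_tool([
  [[0,-0.0025,0,0,0,0],[0,0,0,0,0,0]],
])

```text
time: 18.3
tool_pos: [0.5888, 0.0949, 0.1375]
tcp_rot: [[-0.041, 0.999, 0.003], [0.999, 0.041, 0.0], [0.0, 0.003, -1.0]]
wrist_force: [6.8, -0.2, 3.8]
width: 0.0351
grip_force: 3.0
```

Emit:
drive_tool([
  [[0,-0.0025,-0.0005,0,0,0],[0,0,0,0,0,0]],
])

```text
time: 18.5
tool_pos: [0.5869, 0.0948, 0.1379]
tcp_rot: [[-0.041, 0.999, 0.004], [0.999, 0.041, 0.0], [0.0, 0.004, -1.0]]
wrist_force: [6.7, 1.5, 3.8]
width: 0.036
grip_force: 3.2
```

Emit:
drive_tool([
  [[0,-0.0025,-0.0005,0,0,0],[0,0,0,0,0,0]],
])

```text
time: 18.7
tool_pos: [0.585, 0.0947, 0.1383]
tcp_rot: [[-0.041, 0.999, 0.004], [0.999, 0.041, 0.0], [0.0, 0.004, -1.0]]
wrist_force: [6.0, -0.5, 4.2]
width: 0.035
grip_force: 3.3
```

Emit:
drive_tool([
  [[0,-0.0035,-0.0005,0,0,0],[0,-0.0035,-0.0005,0,0,0],[0,0,0,0,0,0]],
])

```text
time: 19.0
tool_pos: [0.5794, 0.0944, 0.139]
tcp_rot: [[-0.041, 0.999, 0.004], [0.999, 0.041, 0.0], [-0.0, 0.004, -1.0]]
wrist_force: [6.2, 0.8, 2.6]
width: 0.0357
grip_force: 3.6
```

Emit:
drive_tool([
  [[0,0.008,0,0,0,0],[0,0.004,0,0,0,0],[0,0,0,0,0,0],[0,0,0,0,0,0]],
])

```text
time: 19.4
tool_pos: [0.5865, 0.0947, 0.1376]
tcp_rot: [[-0.042, 0.999, -0.002], [0.999, 0.042, -0.0], [-0.0, -0.002, -1.0]]
wrist_force: [-0.5, 0.7, 1.3]
width: 0.0353
grip_force: 0.0
```

Run:
```python
from h import *
im=snap("scene","s7")
cv2.imwrite("pics/c7.png",cv2.resize(im[110:250,190:330],(590,590),interpolation=cv2.INTER_CUBIC)[:,:,::-1])
H=np.array([.6783,-.076,.116]);X=np.array([.9991,.042,0]);Y=np.array([-.042,.9991,0])
for x,z in((-.062,.032),(-.070,.035),(-.08,.037)):print(x,(proj("scene",H+x*X+.198*Y+[0,0,z])-[190,110])*590/140)
```

```text
-0.062 [355.46274811 448.70507483]
-0.07 [362.91937149 438.222091  ]
-0.08 [372.07526755 427.42652142]
```

View pics/c7.png

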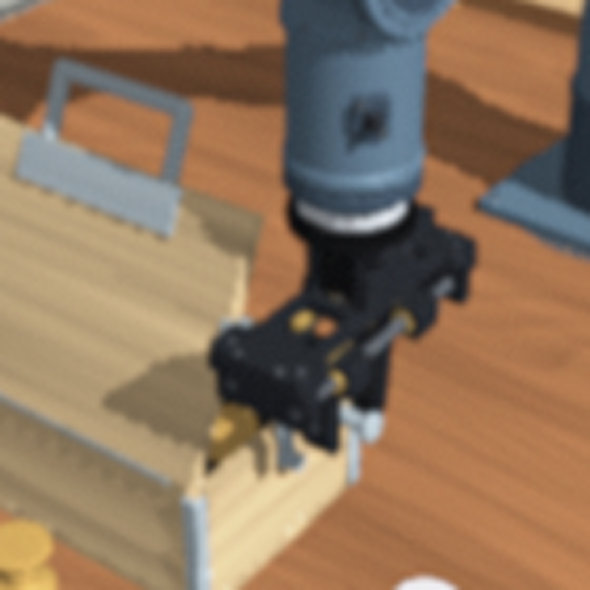

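The button at (370,425) matches the prediction for x of about −79 mm. The knee is well past straight and stays put with the fingers backed off. Now I'll go up and back to the bar.

Emit:
drive_tool([
  [[0,0,-0.03,0,0,0],[0,0,-0.055,0,0,0],[0,0,-0.06,0,0,0],[0,0,-0.06,0,0,0],[0,0,-0.06,0,0,0]],
])

```text
time: 19.95
tool_pos: [0.5866, 0.0946, 0.352]
tcp_rot: [[-0.041, 0.999, -0.001], [0.999, 0.041, -0.0], [0.0, -0.001, -1.0]]
wrist_force: [0.6, -0.6, -0.3]
width: 0.0351
grip_force: 0.0
```

Emit:
drive_tool([
  [[0,0,-0.025,0,0,0],[-0.054,-0.001,0,0,0,0],[-0.054,-0.001,0,0,0,0],[-0.054,-0.001,0,0,0,0],[-0.054,-0.001,0,0,0,0]],
])

```text
time: 20.45
tool_pos: [0.5907, -0.0794, 0.3702]
tcp_rot: [[-0.042, 0.999, -0.001], [0.999, 0.042, 0.0], [0.0, -0.001, -1.0]]
wrist_force: [1.2, -0.5, 0.1]
width: 0.0354
grip_force: 0.0
```

Emit:
drive_tool([
  [[0,0,0,0,0,0],[0,0,0,0,0,0]],
])

```text
time: 20.65
tool_pos: [0.5908, -0.0788, 0.37]
tcp_rot: [[-0.039, 0.999, -0.001], [0.999, 0.039, 0.0], [0.0, -0.001, -1.0]]
wrist_force: [-0.5, -0.4, -0.3]
width: 0.0355
grip_force: 0.0
```

Emit:
drive_tool([
  [[0,0,0.03,0,0,0],[0,0,0.025,0,0,0],[0,0,0.014,0,0,0],[0,0,0,0,0,0]],
])

```text
time: 21.05
tool_pos: [0.5906, -0.0761, 0.3135]
tcp_rot: [[-0.044, 0.999, -0.003], [0.999, 0.044, 0.001], [0.001, -0.003, -1.0]]
wrist_force: [0.3, -0.6, 0.1]
width: 0.0352
grip_force: 0.0
```

Emit:
drive_tool([
  [[0,0,0,0,0,0],[0,0,0,0,0,0],[0,0,0,0,0,0],[0,0,0,0,0,0]],
], gripper=-1)

```text
time: 21.45
tool_pos: [0.5905, -0.0781, 0.3159]
tcp_rot: [[-0.041, 0.999, -0.001], [0.999, 0.041, 0.001], [0.001, -0.001, -1.0]]
wrist_force: [-5.6, 0.7, 4.9]
width: 0.0109
grip_force: 30.0
```

Emit:
drive_tool([
  [[0,-0.0092,0.0044,0,0,0],[0,-0.0093,0.0048,0,0,0],[0,-0.0147,0.009,0,0,0],[0,0,0,0,0,0]],
])

```text
time: 21.85
tool_pos: [0.5654, -0.0791, 0.3028]
tcp_rot: [[-0.041, 0.999, 0.004], [0.999, 0.041, 0.001], [0.001, 0.004, -1.0]]
wrist_force: [-3.6, 0.5, 10.7]
width: 0.011
grip_force: 30.0
```

Emit:
drive_tool([
  [[0,-0.0152,0.0077,0,0,0],[0,-0.0137,0.0103,0,0,0],[0,-0.0136,0.0104,0,0,0],[0,0,0,0,0,0]],
])

```text
time: 22.25
tool_pos: [0.5316, -0.0805, 0.2785]
tcp_rot: [[-0.041, 0.999, 0.003], [0.999, 0.041, 0.0], [0.0, 0.003, -1.0]]
wrist_force: [3.1, -0.8, -1.8]
width: 0.011
grip_force: 30.0
```

Emit:
drive_tool([
  [[0,-0.0122,0.012,0,0,0],[0,-0.0122,0.012,0,0,0],[0,-0.0106,0.0134,0,0,0],[0,-0.0106,0.0134,0,0,0],[0,0,0,0,0,0]],
])

```text
time: 22.75
tool_pos: [0.4948, -0.082, 0.2369]
tcp_rot: [[-0.041, 0.999, 0.001], [0.999, 0.041, -0.0], [-0.0, 0.001, -1.0]]
wrist_force: [6.1, -0.9, -12.1]
width: 0.0112
grip_force: 30.0
```

Emit:
drive_tool([
  [[0,-0.0083,0.0155,0,0,0],[0,-0.0085,0.015,0,0,0],[0,-0.0068,0.0156,0,0,0],[0,-0.0068,0.0156,0,0,0],[0,0,0,0,0,0]],
])

```text
time: 23.25
tool_pos: [0.4687, -0.0831, 0.1868]
tcp_rot: [[-0.041, 0.999, -0.004], [0.999, 0.041, -0.0], [0.0, -0.004, -1.0]]
wrist_force: [-0.7, -1.1, -9.5]
width: 0.0108
grip_force: 30.0
```

Emit:
drive_tool([
  [[0,-0.005,0.017,0,0,0],[0,-0.005,0.0168,0,0,0],[0,-0.003,0.0172,0,0,0],[0,-0.003,0.017,0,0,0],[0,0,0,0,0,0]],
])

```text
time: 23.75
tool_pos: [0.4553, -0.0837, 0.1322]
tcp_rot: [[-0.041, 0.999, -0.005], [0.999, 0.041, 0.0], [0.0, -0.005, -1.0]]
wrist_force: [-3.9, -0.1, -8.5]
width: 0.0109
grip_force: 30.0
```

Emit:
drive_tool([
  [[0,-0.001,0.009,0,0,0],[0,-0.001,0.009,0,0,0],[0,0,0.007,0,0,0],[0,0,0,0,0,0]],
])

```text
time: 24.15
tool_pos: [0.4537, -0.0837, 0.113]
tcp_rot: [[-0.041, 0.999, -0.005], [0.999, 0.041, 0.0], [0.001, -0.005, -1.0]]
wrist_force: [-5.3, -2.2, -8.5]
width: 0.0112
grip_force: 30.0
```

Emit:
drive_tool([
  [[0,0,0.004,0,0,0],[0,0,0.004,0,0,0],[0,0,0,0,0,0]],
])

```text
time: 24.45
tool_pos: [0.4536, -0.0837, 0.1069]
tcp_rot: [[-0.041, 0.999, -0.005], [0.999, 0.041, 0.001], [0.001, -0.005, -1.0]]
wrist_force: [-6.9, -2.1, -2.3]
width: 0.011
grip_force: 30.0
```

Emit:
drive_tool([
  [[0,0,0.0025,0,0,0],[0,0,0,0,0,0]],
])

```text
time: 24.65
tool_pos: [0.4535, -0.0837, 0.105]
tcp_rot: [[-0.041, 0.999, -0.005], [0.999, 0.041, 0.001], [0.001, -0.005, -1.0]]
wrist_force: [-7.8, -2.4, 0.5]
width: 0.0107
grip_force: 30.0
```

Emit:
drive_tool([
  [[0,0,0.0025,0,0,0],[0,0,0,0,0,0]],
])

```text
time: 24.85
tool_pos: [0.4535, -0.0837, 0.1032]
tcp_rot: [[-0.041, 0.999, -0.005], [0.999, 0.041, 0.001], [0.001, -0.005, -1.0]]
wrist_force: [-8.8, -1.0, 3.4]
width: 0.0108
grip_force: 30.0
```

Emit:
drive_tool([
  [[0,0,0.002,0,0,0],[0,0,0,0,0,0]],
])

```text
time: 25.05
tool_pos: [0.4536, -0.0837, 0.1027]
tcp_rot: [[-0.041, 0.999, -0.005], [0.999, 0.041, 0.002], [0.003, -0.005, -1.0]]
wrist_force: [-15.2, -0.8, 23.5]
width: 0.0109
grip_force: 30.0
```

Emit:
drive_tool([
  [[0,0,0.0015,0,0,0],[0,0,0,0,0,0]],
])

```text
time: 25.25
tool_pos: [0.4536, -0.0838, 0.1024]
tcp_rot: [[-0.04, 0.999, -0.005], [0.999, 0.04, 0.003], [0.003, -0.005, -1.0]]
wrist_force: [-18.6, 1.3, 37.7]
width: 0.0112
grip_force: 30.0
```

```bash
cat > lidchk.py <<'E'
from h import *
import sys
im=snap("scene",sys.argv[1]); r=cv2.imread("pics/scene0.png")[:,:,::-1]
g=lambda i:np.float32(cv2.cvtColor(i,cv2.COLOR_RGB2GRAY))
up=lambda z:cv2.resize(z,None,fx=8,fy=8,interpolation=cv2.INTER_CUBIC)
for n,(a,b,c,d) in dict(lidcorner=(184,200,266,282),pivot=(200,224,252,272),button=(206,226,282,298),barcorner=(172,192,254,272)).items():
    m=cv2.matchTemplate(up(g(im)[a-7:b+7,c-7:d+7]),up(g(r)[a:b,c:d]),cv2.TM_CCOEFF_NORMED);_,v,_,p=cv2.minMaxLoc(m);print(n,p[0]/8-7,p[1]/8-7,round(v,3))
print(state()["wrist_force"])
E
python3 lidchk.py s8
```

```text
lidcorner 0.0 0.0 0.999
pivot 0.0 0.0 0.996
button 0.125 0.125 0.996
barcorner 0.0 0.25 0.964
[-17.70391821   0.55740678  38.22492213]
```

The lid is closed: every feature matches the first picture to within 0.25 px. Now I'll ease off the load, let go and withdraw.

Emit:
drive_tool([
  [[0,-0.001,-0.0035,0,0,0],[0,0,0,0,0,0]],
])

```text
time: 25.5
tool_pos: [0.4536, -0.0838, 0.1036]
tcp_rot: [[-0.041, 0.999, -0.003], [0.999, 0.041, 0.001], [0.001, -0.003, -1.0]]
wrist_force: [-7.3, -2.0, 3.9]
width: 0.0108
grip_force: 30.0
```

Emit:
drive_tool([
  [[0,0,0,0,0,0],[0,0,0,0,0,0],[0,0,0,0,0,0],[0,0,0,0,0,0],[0,0,-0.03,0,0,0]],
], gripper=-0.2)

```text
time: 26.0
tool_pos: [0.4536, -0.0833, 0.1257]
tcp_rot: [[-0.042, 0.999, -0.004], [0.999, 0.042, -0.0], [0.0, -0.004, -1.0]]
wrist_force: [0.3, 0.9, 0.6]
width: 0.0353
grip_force: 0.0
```

Emit:
drive_tool([
  [[0,0,-0.05,0,0,0],[0,0,-0.05,0,0,0],[0,0,-0.05,0,0,0],[0,0,0,0,0,0],[0,0,0,0,0,0]],
])

```text
time: 26.5
tool_pos: [0.4555, -0.0833, 0.2476]
tcp_rot: [[-0.042, 0.999, 0.002], [0.999, 0.042, 0.001], [0.001, 0.002, -1.0]]
wrist_force: [-0.1, 0.1, -1.0]
width: 0.0351
grip_force: 0.0
```

```bash
python3 lidchk.py s9
```

```text
lidcorner 0.0 -0.125 0.995
pivot 0.0 0.0 0.983
button 0.0 -0.125 0.997
barcorner 0.0 -0.25 0.993
[ 0.83854533 -0.32097008 -0.46784499]
```

The bar reads about 0.6 mm high since the release, so I'll press it down gently with closed fingertips to be sure it's fully closed.

Emit:
drive_tool([
  [[0,-0.0024,0.05,0,0,0],[0,0,0.05,0,0,0],[0,0,0.04,0,0,0],[0,0,0,0,0,0],[0,0,0,0,0,0]],
], gripper=-1, grip_force=10)

```text
time: 27.05
tool_pos: [0.4522, -0.0841, 0.1345]
tcp_rot: [[-0.041, 0.999, -0.003], [0.999, 0.041, -0.001], [-0.0, -0.003, -1.0]]
wrist_force: [0.5, 0.2, 0.3]
width: 0.0001
grip_force: 0.0
```

Emit:
drive_tool([
  [[0,0,0.008,0,0,0],[0,0,0,0,0,0]],
])

```text
time: 27.25
tool_pos: [0.4536, -0.0837, 0.1291]
tcp_rot: [[-0.042, 0.999, 0.001], [0.999, 0.042, 0.0], [0.0, 0.001, -1.0]]
wrist_force: [1.0, 0.5, -0.2]
width: 0.0003
grip_force: 0.0
```

Emit:
drive_tool([
  [[0,0,0.003,0,0,0],[0,0,0,0,0,0]],
])

```text
time: 27.45
tool_pos: [0.4533, -0.0836, 0.1265]
tcp_rot: [[-0.042, 0.999, 0.001], [0.999, 0.042, 0.0], [0.0, 0.001, -1.0]]
wrist_force: [0.3, -0.8, -0.0]
width: 0.0001
grip_force: 0.0
```

Emit:
drive_tool([
  [[0,0,0.003,0,0,0],[0,0,0,0,0,0]],
])

```text
time: 27.65
tool_pos: [0.453, -0.0836, 0.1237]
tcp_rot: [[-0.042, 0.999, -0.0], [0.999, 0.042, 0.0], [0.0, -0.0, -1.0]]
wrist_force: [-0.7, 0.4, -0.5]
width: 0.0007
grip_force: 0.0
```

Emit:
drive_tool([
  [[0,0,0.0015,0,0,0],[0,0,0,0,0,0]],
])

```text
time: 27.85
tool_pos: [0.4531, -0.0837, 0.1226]
tcp_rot: [[-0.042, 0.999, 0.0], [0.999, 0.042, 0.0], [0.0, 0.0, -1.0]]
wrist_force: [0.7, -0.0, 2.1]
width: 0.0005
grip_force: 0.8
```

Emit:
drive_tool([
  [[0,0,0.0015,0,0,0],[0,0,0,0,0,0]],
])

```text
time: 28.05
tool_pos: [0.4532, -0.0838, 0.1221]
tcp_rot: [[-0.041, 0.999, 0.0], [0.999, 0.041, 0.001], [0.001, 0.0, -1.0]]
wrist_force: [-4.1, 1.8, 13.3]
width: 0.0006
grip_force: 6.7
```

Emit:
drive_tool([
  [[0,0,0.001,0,0,0],[0,0,0,0,0,0]],
])

```text
time: 28.25
tool_pos: [0.4532, -0.0837, 0.1219]
tcp_rot: [[-0.041, 0.999, 0.0], [0.999, 0.041, 0.002], [0.002, 0.0, -1.0]]
wrist_force: [-6.4, 1.8, 23.4]
width: 0.0007
grip_force: 12.1
```

The lid is firmly seated with the bar's top at 122 mm. Withdraw and hand in.

Emit:
drive_tool([
  [[0,0,-0.02,0,0,0],[0,0,-0.05,0,0,0],[0,0,-0.05,0,0,0],[0,0,0,0,0,0],[0,0,0,0,0,0]],
])

```text
time: 28.75
tool_pos: [0.4534, -0.0835, 0.217]
tcp_rot: [[-0.042, 0.999, 0.002], [0.999, 0.042, 0.001], [0.001, 0.002, -1.0]]
wrist_force: [-0.9, 0.7, -0.3]
width: 0.0006
grip_force: 0.0
```

```bash
python3 lidchk.py s10; python3 -c "
from bench import *
print(finish_job())"
```

```text
lidcorner 0.0 0.0 1.0
pivot 0.0 0.0 0.998
button 0.0 0.0 0.998
barcorner 0.0 0.0 0.999
[-0.07573986  0.74614535 -0.23993702]
the job is handed in; nothing more can be done
None
```

The brace works: it locked and held the lid up by itself, then folded with about 7 N on the pin, and the lid is fully closed; the job was handed in at about 29 s, though closing the lid briefly pressed it onto the case with about 38 N.

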